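Vacuum leak check of a syringe

ROBOT

A 6-joint arm with a two-finger parallel gripper is mounted at the origin on the work surface. World frame = base frame: x ahead of the robot, y to its left, z up, the work surface at z = 0. Lengths are in m, angles in degrees, forces in N, time in s.
With the tool pointing down it reaches from about 0.375 to 0.9 m from the base axis. Payload 3.1 kg.
Tool frame: the origin (TCP) lies on the centre line of the jaws, within the pads' length; the fingertips stand 8 mm ahead of it and the grasp point (between the pads) lies 11 mm behind it; z points along the fingers, y is the line along which they close (so a half turn about z gives the same grasp; the last joint's range is limited). The gripper opens to 87 mm and grips with 3 to 60 N. Pads are 19 mm wide; open, the fingers measure 117 mm over their backs; the gripper's body (75 mm by 190 mm) begins 51 mm behind the grasp point.
Start: joints at [-77.091, 30.224, 82.088, -0, 67.689, -10.227], TCP at [0.246, -0.575, 0.231] pointing down, gripper open.
Joint ranges: [-176.69, 176.69], [-43.24, 126.21], [12.49, 139.97], [-82, 262], [0, 151.66], [-163.58, 163.58]. Speed limits (degrees/s): [159.86, 159.86, 180, 180, 180, 180].

INTERFACE

Orientations are given as a 3x3 rotation matrix whose columns are the frame's x, y, z axes.
In Python, from rig import * gives the robot as it stands.
- The arm moves only by the tool step_arm, never from a script. Its argument "targets" is a list of rows, each a list of 5 numbers: the opening, from -1 (shut) to 1 (fully open), then the shift along the world's x, y, z normalised to -1 to 1, where 1 is 0.25 m, then the turn about the world's z normalised to -1 to 1, where 1 is 180 degrees. In form: [[fingers, x, y, z, turn], ...]. A call has 1 to 20 rows; each row is the pose to reach, as a shift and turn from the pose commanded when the call began, turning the shorter way round; what a row does not reach only later rows make up. A row lasts 1/10 s, in which the tool goes at most 50 mm and 8.59 degrees, less where a joint would pass 70% of its speed; a pose out of reach is approached as far as the arm can. A call with a number of a shift or a turn outside -1 to 1 is refused whole. A call with a gripper value outside its range is refused whole. The fingers move at their own pace and stop on an object; the grip force is fixed at half the most. Time passes only in rows, so rows that repeat a pose let the fingers close. It gives the time, the measured TCP pose, the force, the opening and the grip force at its end, in the units of the state.
- read_state(): the state, without advancing time (a new reading comes with each control period).
- capture(name): name is "scene" or "top"; returns a dict with "color" (400x640x3 uint8, red, green, blue), "mtx" (3x3 intrinsics, pixels), "pose" (4x4, takes a point from camera to world coordinates). Camera axes: x right, y down, z forward; pixel columns grow to the right and rows downward; lengths in m; the calibration is good to about 2 mm. A picture is of the moment at which its call begins. There is no depth.
- hand_in(): hands the job in; it is judged then, once.
The state is a dict: "time_s": time; "joint_positions": joint angles; "qvel": joint speeds; "tau": joint torques, N m; "position": TCP position; "tcp_rot": TCP orientation; "force": force on the tool from outside, world axes, zero at the start; "moment": the same for the moment, N m; "opening": opening from 0.0 (shut) to 1.0 (fully open); "grasp_force": force on a finger pad.
Only numpy, scipy, OpenCV 4.12 (cv2) and the standard library are available. Lean on these libraries where they do the work, as an engineer would, in place of code of your own. Each camera call takes 0.05 s, during which the arm holds its last target. There are 200 camera calls.

TASK

Set up the vacuum leak check on the large syringe: lay it in the test stand with its finger flange in the slot of the yoke and its nozzle towards the sliding plug, and slide the plug up by its knob until the rubber is pressed fully home on the nozzle and the flange is against the yoke. Then take hold of the plunger, draw it straight back against the vacuum until the front edge of the black piston is level with the last line of the scale (the broad ring right round the barrel), without pulling it well past that line, and keep it there: your program finishes while you are still holding the plunger out at the line. Leave the other things on the bench where they are.

Things in the scene. Friction and masses are not known exactly. Their poses are not given: they have to be found in the camera images.
- syringe: large 30 ml syringe, clear barrel 24 mm in diameter, 104 mm long, about 45 g. Origin on the axis half way along the barrel; x along the axis from nozzle to plunger, z up as it lies. Finger flange 46 (y) x 24 (z) x 3 mm at x = 52 to 55 mm, wings level, so it lies flat, axis 12 mm above the bench. Grip the barrel across y
- plunger (a joint): how far the plunger is drawn out, m: about 0 at rest, with the front (nozzle-side) edge of the black piston, seen through the barrel, at x = -1.4 mm of the syringe; 0.0324 with that edge at the full line; stop at 0.046. It pulls back like a spring (450 N/m plus 1.2 N rubbing, about 16 N at the line) and goes back when let go
- thumb_disc (a point): centre of the white thumb disc (22 mm across, 4 mm thick) at the outer end of the plunger, on the axis, 111.6 mm from the syringe's origin at rest; x as the syringe's. The white cross-shaped rod in front of it is 13 mm wide, 45 mm of it clear of the yoke at rest: pinch it across y close to the disc so that the fingers bear on the disc
- nozzle_tip (a point): end of the syringe's white nozzle collar (11 mm in diameter, 14 mm long), on the axis at x = -66 mm of the syringe
- full_line (a point): the last scale line, a broad dark ring 2 mm wide right round the barrel; this point is its centre on the axis, at x = 31 mm of the syringe. Short marks every 2.7 mm lead up to it
- cradle (a point): point of the fixed metal stand where the syringe's origin belongs, on the axis, 55 mm above the bench; x the way the plunger is drawn, z up. V saddles 12 mm long, 45 mm wide, no higher than 2 mm over the axis, are centred on x = -40 and +40 mm; 68 mm are free between them. Base plate x = -165 to 75 mm, 78 mm wide, top 15 mm above the bench
- yoke (a point): middle of the slot for the finger flange, on the axis, at x = 53.5 mm of cradle. The slot is 8 mm wide along x with a flared mouth, between posts that reach 27 mm above the axis and leave 32 mm free in the middle for the rod; rear posts end at x = 65 mm of the cradle (mouth 70 mm). The syringe goes in from above and has 2.5 mm play either way along x
- plug (a joint): how far the plug carriage is slid towards the syringe, m: 0 fully back, about 0.050 when its rubber seat is home on the nozzle and the flange is pressed against the rear of the yoke; stop at 0.056. It moves along x of cradle, needs about 3 N and stays where it is left
- plug_seat (a point): centre of the rubber seat in the plug's cup, on the axis, where the end of the nozzle comes to rest; the cup is flared, 7 mm deep and 24 mm across its rim
- plug_knob (a point): centre of the top of the carriage's upright black knob, 16 mm in diameter, 34 mm tall, its foot 70 mm and its top 104 mm above the bench, on a block 30 mm square; 23 mm behind the seat (-x of the cradle)
- tube_rack: white foam block 100 x 200 x 28 mm with a few standing blood tubes, origin at the centre of its underside, 100 mm tall over the caps
- tape_roll: roll of beige tape lying flat, 92 mm across, 24 mm high, origin at the centre of its underside
- beaker: clear plastic beaker, 68 mm across, 85 mm high, origin at the centre of its underside
- dropper: small white bottle, 32 mm across, 70 mm high, origin at the centre of its underside
- small_syringe: a much smaller 10 ml syringe lying on the bench, 16 mm barrel, about 115 mm long, not part of the job; origin on its axis half way along its barrel
- marker: white and black marker pen, 135 mm long, 11 mm thick, origin under its middle
- blood_tube: stoppered blood tube lying on the bench, 95 mm long, 14 mm thick, origin under its middle
- slide_box: flat white box for microscope slides, 90 x 170 x 32 mm, origin at the centre of its underside
There are look-alikes about, which are no part of the job. Of the things that look like the syringe, the largest one is meant.

How it is judged (in metres and radians):
On the way, in this order (a step that is already met when the one before it is completed fails the run):
1. the syringe lies in the stand, flange in the slot, nozzle towards the plug, let go (x of syringe in the frame of cradle between -0.005 and 0.005 m and y of syringe in the frame of cradle between -0.004 and 0.004 m and z of syringe in the frame of cradle between -0.004 and 0.004 m and angle between the x axis of syringe and the x axis of cradle, either way round below 0.06 rad and x of full_line in the frame of cradle above 0 m and contact force between the fingers and syringe below 0.5 N), for 0.2 s.
2. the plug is home on the nozzle with the flange against the yoke, the plunger not yet drawn (x of syringe in the frame of cradle between -0.005 and 0.005 m and y of syringe in the frame of cradle between -0.004 and 0.004 m and z of syringe in the frame of cradle between -0.004 and 0.004 m and angle between the x axis of syringe and the x axis of cradle, either way round below 0.06 rad and x of full_line in the frame of cradle above 0 m and distance between nozzle_tip and plug_seat below 0.003 m and value of joint plug above 0.0475 m and value of joint plunger below 0.008 m), for 0.2 s.
3. the plunger is drawn to the full line (x of syringe in the frame of cradle between -0.005 and 0.005 m and y of syringe in the frame of cradle between -0.004 and 0.004 m and z of syringe in the frame of cradle between -0.004 and 0.004 m and angle between the x axis of syringe and the x axis of cradle, either way round below 0.06 rad and distance between nozzle_tip and plug_seat below 0.003 m and contact force between the fingers and syringe above 3 N and value of joint plunger between 0.0294 and 0.0354 m), for 0.3 s.
At the end, for the whole second after the job is handed in: Syringe in the stand (within 5 mm along, 4 mm across, 0.06 rad), nozzle to the plug; nozzle tip within 3 mm of the plug seat; the fingers press on the plunger with over 3 N and hold it still, the piston's front edge within 3 mm of the full line (all of step 3 and x of full_line in the frame of cradle above 0 m and velocity of joint plunger between -0.01 and 0.01 m/s); the arm keeps its last pose, push and grip.
It fails at once if the plunger is pulled more than 8 mm past the full line (value of joint plunger above 0.0404 m).
It fails at once if another thing on the bench is moved by more than 30 mm (distance of any of tube_rack, tape_roll, beaker, dropper, small_syringe, marker, blood_tube, slide_box from where it was at the start of the episode above 0.03 m).
It also fails if it takes over 54 s, if anything falls off the work surface, if the arm or the gripper's body presses on something with over 40 N, if the wrist force passes 120 N, or if a joint passes its speed limit or range.

## Working session

There is one attempt and no reset: what is moved stays moved. The work goes in short steps, Python scripts to look and compute and a tool call to move; the robot and the scene stay as the last step left them, time stands still between calls to the robot, and variables do not carry over. Pictures are saved under pics/ and viewed, at most 10 in all, crops included, and the job is handed in when it is done.

Besides the shell and the picture viewer there is one more tool, called after "Emit:" as name(argument=value, ...) on one line, values as JSON. step_arm: Moves the arm, as the interface text tells. Scaled input: -1 to 1 covers 0.25 m each way for a shift and 180 degrees each way for a turn. Its arguments: {"type":"object","properties":{"targets":{"type":"array","items":{"type":"array","items":{"type":"number"}}}},"required":["targets"]}

```bash
mkdir -p pics; cat > h.py <<'E'
from rig import *
import numpy as np, cv2, pickle
def snap(n,tag):
    c=capture(n); pickle.dump(c,open(f'pics/{tag}.pkl','wb')); cv2.imwrite(f'pics/{tag}.png',c['color'][:,:,::-1]); return c
def load(tag): return pickle.load(open(f'pics/{tag}.pkl','rb'))
def ray(c,uv):
    d=c['pose'][:3,:3]@np.linalg.inv(c['mtx'])@np.array([uv[0],uv[1],1.]); return c['pose'][:3,3],d/np.linalg.norm(d)
def onz(c,uv,z):
    o,d=ray(c,uv); return o+d*(z-o[2])/d[2]
def tri(obs):
    A=np.zeros((3,3));b=np.zeros(3)
    for c,uv in obs:
        o,d=ray(c,uv);P=np.eye(3)-np.outer(d,d);A+=P;b+=P@o
    p=np.linalg.solve(A,b); return p,[np.linalg.norm(np.cross(p-ray(c,uv)[0],ray(c,uv)[1])) for c,uv in obs]
def proj(c,p):
    q=np.linalg.inv(c['pose'])@np.append(p,1); q=c['mtx']@q[:3]; return q[:2]/q[2]
def crop(tag,x0,y0,w,h,s,out):
    im=cv2.imread(f'pics/{tag}.png')[y0:y0+h,x0:x0+w]; cv2.imwrite(f'pics/{out}.png',cv2.resize(im,None,fx=s,fy=s,interpolation=cv2.INTER_CUBIC))
E
python3 - <<'E'
from h import *
for n in('scene','top'):
    c=snap(n,n+'0');print(n,c['mtx'].round(1).tolist(),c['pose'].round(3).tolist())
s=read_state();print(s['time_s'],s['position'],s['tcp_rot'],s['opening'])
a=cv2.imread('pics/scene0.png');b=cv2.imread('pics/top0.png')
E
```

```text
scene [[441.0, 0.0, 319.4], [0.0, 441.0, 198.4], [0.0, 0.0, 1.0]] [[-0.543, 0.641, -0.542, 1.22], [0.84, 0.408, -0.358, 0.452], [-0.008, -0.65, -0.76, 1.027], [0.0, 0.0, 0.0, 1.0]]
top [[479.9, 0.0, 319.6], [0.0, 479.9, 194.5], [0.0, 0.0, 1.0]] [[0.023, -0.991, 0.134, 0.363], [-1.0, -0.023, 0.001, -0.012], [0.002, -0.134, -0.991, 1.471], [0.0, 0.0, 0.0, 1.0]]
0.1 [ 0.24545285 -0.57407654  0.22967759] [[ 9.19572605e-01  3.92919879e-01 -4.38235128e-04]
 [ 3.92919976e-01 -9.19570721e-01  1.89264294e-03]
 [ 3.40668844e-04 -1.91261394e-03 -9.99998113e-01]] 1.0006654019590289
```

View pics/scene0.png

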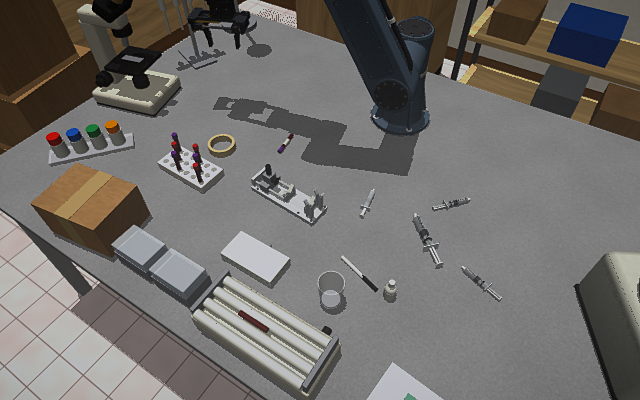

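View pics/top0.png

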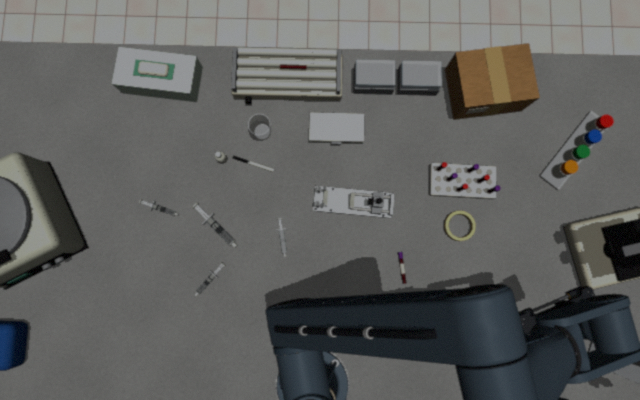

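Scene view: the syringe-like things are at (428,238), (451,203), (481,283) and (368,203), or (215,225), (160,208), (209,279) and (282,237) in the top view. The one at (428,238) / (215,225) is clearly the longest and thickest, so it is the one meant. The stand is at (288,193) / (353,201), with the plug towards top (378,203) and the yoke towards top (320,197). I'll confirm with enlarged crops.

```bash
python3 - <<'E'
from h import *
def cr(t,x,y,w,h):
    return cv2.resize(cv2.imread(f'pics/{t}.png')[y:y+h,x:x+w],(400,300),interpolation=cv2.INTER_CUBIC)
# scale 5 : 80x60
a=np.vstack([np.hstack([cr('scene0',390,208,80,60),cr('top0',175,195,80,60)]),np.hstack([cr('scene0',247,162,80,60),cr('top0',313,172,80,60)])])
cv2.imwrite('pics/m1.png',a)
E
```

```text
(no output)
```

View pics/m1.png

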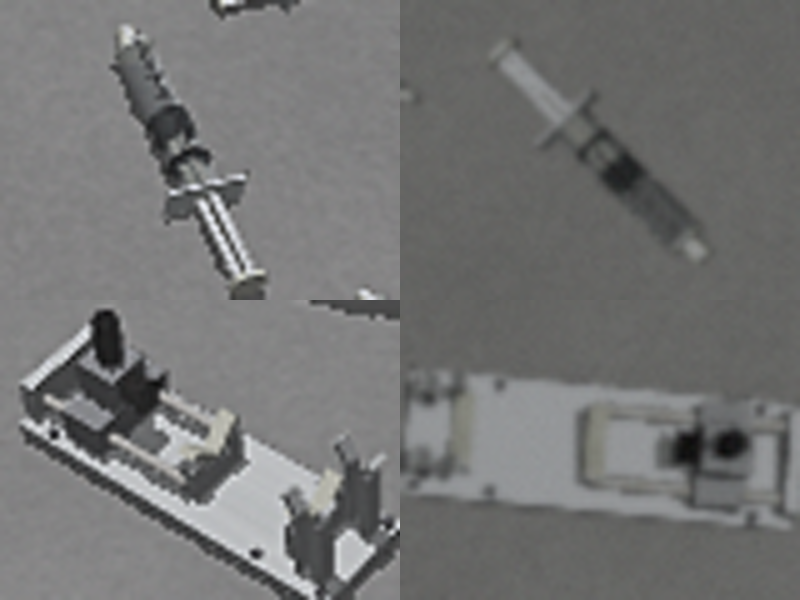

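The crop shows the large syringe: scene nozzle (415,214.6), disc (439.4,264.4); top nozzle (234.4,246), disc (194.4,205.4). It has a dark broad ring and piston. The stand shows the knob top at scene (267.8,165.6) / top (379.6,200.6), and the cream saddles at top (324.9,197.5) and (352.4,201.5).

```bash
python3 - <<'E'
from h import *
S=load('scene0');T=load('top0')
def sp(u,v,x0,y0,px,py): return (x0+(u-px+.5)/5-.5,y0+(v-py+.5)/5-.5)
s1=lambda u,v:sp(u,v,390,208,0,0); t1=lambda u,v:sp(u,v,175,195,400,0)
s2=lambda u,v:sp(u,v,247,162,0,300); t2=lambda u,v:sp(u,v,313,172,400,300)
P={}
for n,a,b in [('disc',s1(247,282),t1(497,52)),('noz',s1(125,33),t1(700,258)),('flange',s1(207,198),t1(566,118)),('knob',s2(104,318),t2(733,443)),('saddleR',s2(327,495),t2(461,427)),('saddleF',s2(215,440),t2(597,447))]:
    p,e=tri([(S,a),(T,b)]);P[n]=p;print(n,p.round(4),np.round(e,4))
dz=onz(T,t1(497,52),.012);nz=onz(T,t1(700,258),.012);fl=onz(T,t1(566,118),.012);print('z12 top',dz,nz,fl,np.linalg.norm(dz-nz))
dz=onz(S,s1(247,282),.012);nz=onz(S,s1(125,33),.012);fl=onz(S,s1(207,198),.012);print('z12 sc',dz,nz,fl,np.linalg.norm(dz-nz))
for n,uv,z in [('knob',t2(733,443),.104),('R',t2(461,427),.055),('F',t2(597,447),.055),('plate corner',t2(800,528),.015),('pc2',t2(800,402),.015)]: print(n,onz(T,uv,z))
E
```

```text
disc [0.5194 0.371  0.0152] [0.0005 0.0005]
noz [0.3971 0.2427 0.0124] [0.0003 0.0003]
flange [0.4796 0.3292 0.0122] [0.0013 0.0013]
knob [ 0.5354 -0.1818  0.104 ] [0.0004 0.0004]
saddleR [ 0.5458 -0.0229  0.0542] [0.004 0.004]
saddleF [ 0.5378 -0.1064  0.0439] [0.0021 0.0021]
z12 top [0.51954134 0.3723674  0.012     ] [0.39718816 0.24255246 0.012     ] [0.48009277 0.32804413 0.012     ] 0.17838783647409698
z12 sc [0.51742774 0.37030205 0.012     ] [0.3966253  0.24291204 0.012     ] [0.47872093 0.33038293 0.012     ] 0.17556037311483663
knob [ 0.53560206 -0.18217184  0.104     ]
R [ 0.54769912 -0.02637752  0.055     ]
F [ 0.53755742 -0.10744911  0.055     ]
plate corner [ 0.4956619  -0.23433286  0.015     ]
pc2 [ 0.57310907 -0.23417121  0.015     ]
```

```bash
cat > ov.py <<'E'
from h import *
def frame(o,ang):
    c,s=np.cos(ang),np.sin(ang);return lambda p:np.array([o[0]+c*p[0]-s*p[1],o[1]+s*p[0]+c*p[1],o[2]+p[2]])
def draw(tag,box,s,polys):
    x,y,w,h=box;C=load(tag);im=cv2.resize(cv2.imread(f'pics/{tag}.png')[y:y+h,x:x+w],None,fx=s,fy=s,interpolation=cv2.INTER_CUBIC)
    for P,col in polys:
        q=np.array([((proj(C,p)-[x,y])+.5)*s-.5 for p in P]);cv2.polylines(im,[np.int32(np.round(q*16))],False,col,1,cv2.LINE_AA,4)
    return im
def rect(f,x0,x1,y0,y1,z): return [f((a,b,z)) for a,b in((x0,y0),(x1,y0),(x1,y1),(x0,y1),(x0,y0))]
def circ(f,x,r,z,y=0): return [f((x+r*np.cos(t),y+r*np.sin(t),z)) for t in np.linspace(0,6.283,24)]
R,G,B,Y=(0,0,255),(0,255,0),(255,80,0),(0,255,255)
def stand(f,plug):
    k=plug-.139+.0015
    return [(rect(f,-.165,.075,-.039,.039,-.040),R),(rect(f,-.046,-.034,-.0225,.0225,.002),G),(rect(f,.034,.046,-.0225,.0225,.002),G),(rect(f,.0495,.0575,-.0225,.0225,.027),Y),(circ(f,k,.008,.049),B)]
def syr(f,pl=0):
    return [([f((-.066,0,0)),f((.1136+pl,0,0))],R),(rect(f,-.052,.052,-.012,.012,0),G),(rect(f,.052,.055,-.023,.023,0),Y),(rect(f,.1096+pl,.1136+pl,-.011,.011,0),B)]
E
cat > a.py <<'E'
from ov import *
import sys
f=frame((.5426,-.067,.055),np.radians(84.5));g=frame((.4426,.2905,.012),np.radians(46.4))
p,q=stand(f,.023),syr(g)
a=np.hstack([draw('scene0',(245,158,88,66),4.5,p),draw('scene0',(390,208,88,66),4.5,q)])
b=np.hstack([draw('top0',(309,170,88,66),4.5,p),draw('top0',(175,190,88,66),4.5,q)])
cv2.imwrite('pics/o1.png',np.vstack([a,b]))
# plate fit in top
im=cv2.cvtColor(cv2.imread('pics/top0.png'),cv2.COLOR_BGR2GRAY)
m=(im>130).astype('u1');n,l,st,ce=cv2.connectedComponentsWithStats(m[170:235,300:410])
T=load('top0');i=1+np.argmax(st[1:,4]);pts=np.argwhere(l==i)[:,::-1]+[300,170]
w=np.array([onz(T,x,.015)[:2] for x in pts],dtype=np.float32)
r=cv2.minAreaRect(w);print(r,cv2.boxPoints(r))
E
python3 a.py
```

```text
((0.5422868132591248, -0.10385140776634216), (0.19570767879486084, 0.07551325112581253), 85.8379898071289) [[ 0.4975278  -0.19870692]
 [ 0.57284194 -0.20418745]
 [ 0.5870458  -0.00899589]
 [ 0.5117317  -0.00351536]]
```

View pics/o1.png

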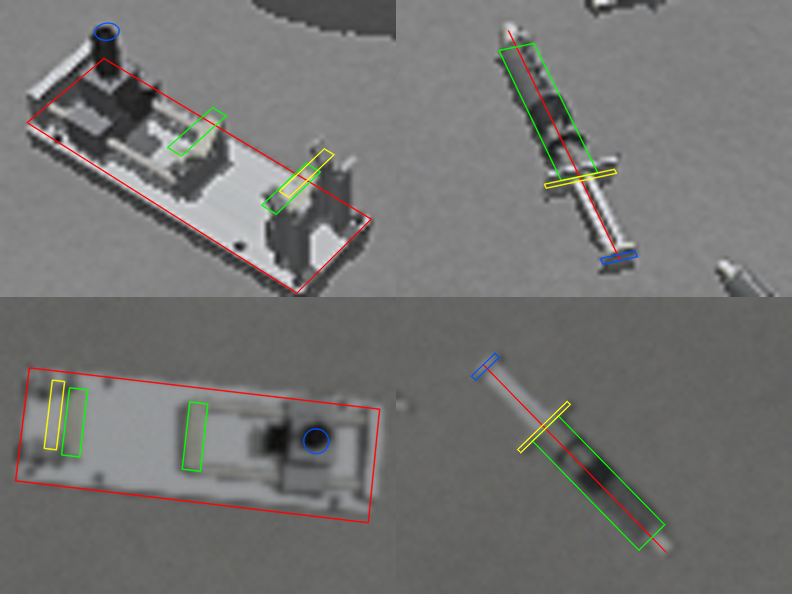

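The overlay agrees with both views: the stand is at about (0.5426,-0.067) with a yaw of about 84.6°, and the plug is already partly forward. Correcting the nozzle end gives the syringe origin at about (0.4422,0.2892) with a yaw of 46.8°. Moving there.

Emit:
step_arm(targets=[[1, 0.816, 0.92, 0, 0.1315], [1, 0.816, 0.92, 0, 0.1315], [1, 0.816, 0.92, 0, 0.1315], [1, 0.816, 0.92, 0, 0.1315], [1, 0.816, 0.92, 0, 0.1315], [1, 0.816, 0.92, 0, 0.1315], [1, 0.816, 0.92, 0, 0.1315]])

```text
time_s: 0.8
position: [0.4521, -0.3397, 0.2302]
tcp_rot: [[0.68, 0.733, 0.0], [0.733, -0.68, 0.003], [0.002, -0.002, -1.0]]
force: [0.1, 0.1, 0.2]
opening: 1.003
grasp_force: 0.0
```

Emit:
step_arm(targets=[[1, 0, 0.98, 0, 0], [1, 0, 0.98, 0, 0], [1, 0, 0.98, 0, 0], [1, 0, 0.98, 0, 0], [1, 0, 0.98, 0, 0]])

```text
time_s: 1.3
position: [0.4488, -0.098, 0.2303]
tcp_rot: [[0.685, 0.729, -0.001], [0.729, -0.685, 0.0], [-0.0, -0.001, -1.0]]
force: [-0.1, 0.6, -0.1]
opening: 1.001
grasp_force: 0.0
```

Emit:
step_arm(targets=[[1, 0, 0.98, 0, 0], [1, 0, 0.98, 0, 0], [1, 0, 0.98, 0, 0], [1, 0, 0.98, 0, 0], [1, 0, 0.98, 0, 0]])

```text
time_s: 1.8
position: [0.4493, 0.1469, 0.2305]
tcp_rot: [[0.684, 0.729, -0.0], [0.729, -0.684, -0.0], [-0.0, 0.0, -1.0]]
force: [0.2, -0.4, -0.0]
opening: 1.002
grasp_force: 0.0
```

Emit:
step_arm(targets=[[1, -0.031, 0.577, -0.5, 0], [1, -0.031, 0.577, -0.5, 0], [1, -0.031, 0.577, -0.5, 0], [1, -0.031, 0.577, -0.5, 0], [1, -0.031, 0.577, -0.5, 0], [1, -0.031, 0.577, -0.5, 0], [1, -0.031, 0.577, -0.5, 0]])

```text
time_s: 2.5
position: [0.4425, 0.2887, 0.1062]
tcp_rot: [[0.685, 0.728, 0.001], [0.728, -0.685, -0.0], [0.001, 0.001, -1.0]]
force: [-1.2, -0.4, 0.8]
opening: 0.999
grasp_force: 0.0
```

Emit:
step_arm(targets=[[1, 0, 0, -0.2, 0], [1, 0, 0, -0.3, 0], [1, 0, 0, -0.372, 0], [1, 0, 0, -0.372, 0], [1, 0, 0, -0.372, 0], [-1, 0, 0, -0.372, 0], [-1, 0, 0, -0.372, 0], [-1, 0, 0, -0.372, 0], [-1, 0, 0, -0.372, 0], [-1, 0, 0, -0.372, 0], [-1, 0, 0, -0.372, 0], [-1, 0, 0, -0.372, 0], [-1, 0, 0, -0.372, 0]])

```text
time_s: 3.8
position: [0.4418, 0.2896, 0.0125]
tcp_rot: [[0.684, 0.729, -0.0], [0.729, -0.684, -0.0], [-0.0, -0.0, -1.0]]
force: [0.5, 0.7, 0.3]
opening: 0.358
grasp_force: 0.0
```

Emit:
step_arm(targets=[[-1, 0, 0, 0, 0], [-1, 0, 0, 0, 0], [-1, 0, 0, 0, 0], [-1, 0, 0, 0, 0], [-1, 0, 0, 0, 0]])

```text
time_s: 4.3
position: [0.4418, 0.2895, 0.0125]
tcp_rot: [[0.684, 0.729, -0.0], [0.729, -0.684, -0.0], [-0.0, -0.0, -1.0]]
force: [-0.2, 0.2, -0.6]
opening: 0.265
grasp_force: 30.0
```

Emit:
step_arm(targets=[[-1, 0, 0, 0.15, 0], [-1, 0, 0, 0.3, 0], [-1, 0, 0, 0.45, 0], [-1, 0, 0, 0.6, 0], [-1, 0, 0, 0.6, 0], [-1, 0, 0, 0.6, 0]])

```text
time_s: 4.9
position: [0.442, 0.2896, 0.1633]
tcp_rot: [[0.684, 0.729, 0.002], [0.729, -0.684, 0.001], [0.002, 0.001, -1.0]]
force: [0.3, 0.3, -0.4]
opening: 0.264
grasp_force: 30.0
```

Emit:
step_arm(targets=[[-1, 0.2, -0.8, 0, 0.1], [-1, 0.2, -0.8, 0, 0.21], [-1, 0.2, -0.8, 0, 0.21], [-1, 0.2, -0.8, 0, 0.21], [-1, 0.2, -0.8, 0, 0.21], [-1, 0.2, -0.8, 0, 0.21]])

```text
time_s: 5.5
position: [0.492, 0.0861, 0.1608]
tcp_rot: [[0.097, 0.995, -0.003], [0.995, -0.097, -0.001], [-0.001, -0.003, -1.0]]
force: [0.2, 0.3, -0.5]
opening: 0.265
grasp_force: 30.0
```

Emit:
step_arm(targets=[[-1, 0.201, -0.624, 0, 0], [-1, 0.201, -0.624, 0, 0], [-1, 0.201, -0.624, 0, 0], [-1, 0.201, -0.624, 0, 0], [-1, 0.201, -0.624, 0, 0], [-1, 0.201, -0.624, 0, 0], [-1, 0.201, -0.624, 0, 0]])

```text
time_s: 6.2
position: [0.5406, -0.0641, 0.1618]
tcp_rot: [[0.092, 0.996, -0.003], [0.996, -0.092, 0.001], [0.001, -0.003, -1.0]]
force: [-0.8, 0.4, 0.2]
opening: 0.264
grasp_force: 30.0
```

```bash
cat > b.py <<'E'
from ov import *
S=snap('scene','scene1');T=snap('top','top1');s=read_state();p=s['position'];print(p,s['tcp_rot'][:2,1])
f=frame((.5426,-.067,.055),np.radians(84.6));g=frame(p,np.radians(84.6))
for t in('scene1','top1'): print(t,proj(load(t),p))
P=stand(f,.023);q=syr(g)
c=proj(S,p);d=proj(T,p);w,h=80,60
def bx(c): return (int(c[0])-w//2,int(c[1])-h//2,w,h)
b1=(int(c[0])-45,int(c[1])-25,80,60);b2=(int(d[0])-40,int(d[1])-30,80,60)
print(b1,b2)
cv2.imwrite('pics/o2.png',np.vstack([np.hstack([draw('scene1',b1,5,[]),draw('scene1',b1,5,P[:1]+q)]),np.hstack([draw('top1',b2,5,[]),draw('top1',b2,5,P[:1]+q)])]))
E
python3 b.py
```

```text
[ 0.54116686 -0.06441467  0.16233434] [ 0.99577625 -0.0918011 ]
scene1 [298.0445464  167.75045554]
top1 [339.07602867 194.62515715]
(253, 142, 80, 60) (299, 164, 80, 60)
```

View pics/o2.png

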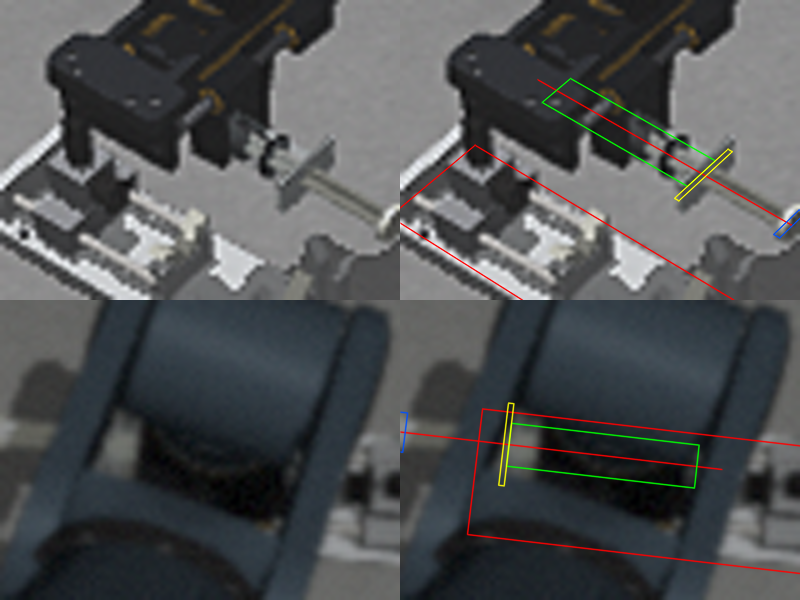

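The syringe is held, and its flange in the scene crop (306,175) agrees with the predicted (304,174), so the grasp offset is about 1 mm or less. Next I'll check the yoke slot more closely in the first pictures.

```bash
python3 - <<'E'
from ov import *
f=frame((.5426,-.067,.055),np.radians(84.6))
P=[(rect(f,.0495,.0575,s*.016,s*.0225,.027),Y) for s in(1,-1)]+[(rect(f,.0575,.065,s*.016,s*.0225,.027),G) for s in(1,-1)]+[(rect(f,.034,.046,-.0225,.0225,.002),R),(rect(f,-.165,.075,-.039,.039,-.040),R)]
b1=(297,180,33,25);b2=(309,182,33,25)
print(proj(load('scene0'),f((.0535,0,.027))),proj(load('top0'),f((.0535,0,.027))))
cv2.imwrite('pics/o3.png',np.vstack([np.hstack([draw('scene0',b1,12,[]),draw('scene0',b1,12,P)]),np.hstack([draw('top0',b2,12,[]),draw('top0',b2,12,P)])]))
E
```

```text
[312.72278618 195.8969799 ] [320.59040048 195.72867515]
```

View pics/o3.png

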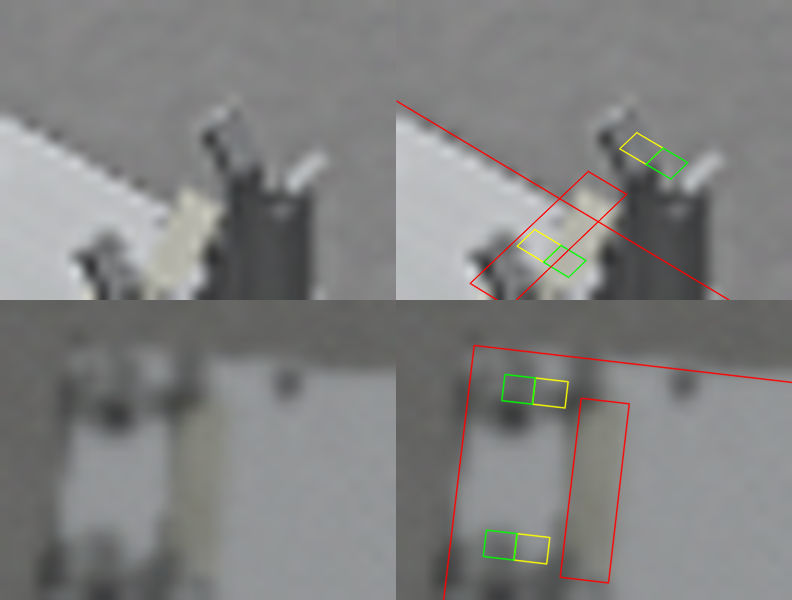

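```bash
cat > e.py <<'E'
from ov import *
from scipy.ndimage import map_coordinates,gaussian_filter
f=frame((.5426,-.067,.055),np.radians(84.6))
def edge(tag,a,b,nrm,z,n=25,rng=.007,sign=1):
    # a,b cradle xy endpoints; nrm outward cradle xy; finds bright->dark going outward
    C=load(tag);im=gaussian_filter(cv2.cvtColor(C['color'],cv2.COLOR_RGB2GRAY).astype(float),.5);r=[]
    ts=np.arange(-rng,rng+1e-9,.0005)
    for s in np.linspace(0,1,n):
        p=np.array(a)*(1-s)+np.array(b)*s
        uv=np.array([proj(C,f((*(p+t*np.array(nrm)),z))) for t in ts])
        v=map_coordinates(im,[uv[:,1],uv[:,0]],order=1);g=-np.gradient(v)*sign;k=g.argmax()
        w=np.clip(g[max(0,k-4):k+5],0,None);r.append([s,(ts[max(0,k-4):k+5]*w).sum()/w.sum()])
    r=np.array(r);m=np.median(r[:,1]);ok=abs(r[:,1]-m)<.002
    pf=np.polyfit(r[ok,0],r[ok,1],1);return (m*1e3).round(2),ok.sum(),(pf*1e3).round(2)
for t in('top0','scene0'):
    print(t)
    print(' +x end',edge(t,(.075,-.03),(.075,.03),(1,0),-.040))
    print(' -x end',edge(t,(-.165,-.03),(-.165,.03),(-1,0),-.040))
    print(' +y',edge(t,(-.1,.039),(.03,.039),(0,1),-.040))
    print(' -y',edge(t,(-.15,-.039),(.07,-.039),(0,-1),-.040))
E
python3 e.py
```

```text
top0
 +x end (np.float64(-1.31), np.int64(24), array([-0.58, -0.96]))
 -x end (np.float64(3.48), np.int64(22), array([0.72, 3.51]))
 +y (np.float64(-4.32), np.int64(24), array([ 2.55, -5.43]))
 -y (np.float64(1.85), np.int64(17), array([-2.34,  3.31]))
scene0
 +x end (np.float64(1.15), np.int64(24), array([-1.47,  1.95]))
 -x end (np.float64(-1.87), np.int64(3), array([ 1.42, -1.98]))
 +y (np.float64(-2.78), np.int64(15), array([ 2.34, -4.14]))
 -y (np.float64(1.82), np.int64(20), array([-4.16,  4.07]))
```

```bash
sed -i 's/^f=frame.*/f=frame((.5446,-.067,.055),np.radians(85.6))/' e.py; cat >> e.py <<'E'
C=load('top0');rb=C['color'].astype(float);rb=rb[...,0]-rb[...,2]
for t in('top0','scene0'):
  C=load(t);rb=C['color'].astype(float);rb=rb[...,0]-rb[...,2]
  for x0 in(-.04,.04):
    for ys in ((-.018,-.010),(-.006,.006),(.010,.018)):
        xs=np.arange(x0-.014,x0+.0141,.001);ym=np.mean(np.abs(ys)) 
        z=-.0 if ym>.008 else -.012
        pr=np.mean([[map_coordinates(rb,[[q[1]],[q[0]]],order=1)[0] for q in (proj(C,f((x,y,z))) for x in xs)] for y in np.linspace(*ys,7)],0)
        w=np.clip(pr-np.percentile(pr,30),0,None);print(t,x0,ys,'centroid off mm',(((xs*w).sum()/w.sum()-x0)*1e3).round(2),pr[::4].round(0).tolist())
E
python3 e.py
```

```text
top0
 +x end (np.float64(-1.48), np.int64(22), array([-0.44, -1.22]))
 -x end (np.float64(3.83), np.int64(24), array([-0.14,  4.04]))
 +y (np.float64(-1.55), np.int64(25), array([ 0.5 , -1.87]))
 -y (np.float64(-0.31), np.int64(23), array([-0.86,  0.34]))
scene0
 +x end (np.float64(1.08), np.int64(25), array([-0.42,  1.33]))
 -x end (np.float64(-1.83), np.int64(5), array([ 1.52, -2.29]))
 +y (np.float64(-0.31), np.int64(18), array([ 0.8 , -0.88]))
 -y (np.float64(-0.57), np.int64(25), array([-0.88, -0.17]))
top0 -0.04 (-0.018, -0.01) centroid off mm -0.38 [-2.0, 0.0, 4.0, 8.0, 7.0, 4.0, -1.0, -3.0]
top0 -0.04 (-0.006, 0.006) centroid off mm 0.73 [-4.0, -3.0, 2.0, 7.0, 8.0, 4.0, -1.0, -4.0]
top0 -0.04 (0.01, 0.018) centroid off mm 0.66 [-4.0, -3.0, 3.0, 8.0, 7.0, 4.0, -2.0, -4.0]
top0 0.04 (-0.018, -0.01) centroid off mm 0.41 [-4.0, -3.0, 2.0, 7.0, 7.0, 3.0, -2.0, -3.0]
top0 0.04 (-0.006, 0.006) centroid off mm 0.06 [-4.0, -3.0, 2.0, 7.0, 7.0, 3.0, -3.0, -4.0]
top0 0.04 (0.01, 0.018) centroid off mm -0.05 [-4.0, -3.0, 2.0, 6.0, 6.0, 2.0, -3.0, -4.0]
scene0 -0.04 (-0.018, -0.01) centroid off mm 5.84 [-4.0, -5.0, -4.0, 2.0, 5.0, 7.0, 6.0, 4.0]
scene0 -0.04 (-0.006, 0.006) centroid off mm 2.95 [-4.0, -4.0, -1.0, 6.0, 9.0, 8.0, 2.0, -3.0]
scene0 -0.04 (0.01, 0.018) centroid off mm 3.1 [-1.0, -1.0, -0.0, 7.0, 9.0, 9.0, 3.0, -1.0]
scene0 0.04 (-0.018, -0.01) centroid off mm 8.11 [-4.0, -4.0, -3.0, -3.0, -2.0, 1.0, 4.0, -1.0]
scene0 0.04 (-0.006, 0.006) centroid off mm 1.52 [-3.0, -3.0, -4.0, 4.0, 8.0, 2.0, -4.0, -2.0]
scene0 0.04 (0.01, 0.018) centroid off mm 3.12 [-1.0, -2.0, -2.0, 7.0, 10.0, 9.0, 3.0, -2.0]
```

Emit:
step_arm(targets=[[-1, 0.009, 0.001, 0, 0.006], [-1, 0.009, 0.001, 0, 0.006], [-1, 0.009, 0.001, -0.1, 0.006], [-1, 0.009, 0.001, -0.2, 0.006], [-1, 0.009, 0.001, -0.25, 0.006], [-1, 0.009, 0.001, -0.28, 0.006], [-1, 0.009, 0.001, -0.3, 0.006], [-1, 0.009, 0.001, -0.32, 0.006], [-1, 0.009, 0.001, -0.34, 0.006], [-1, 0.009, 0.001, -0.35, 0.006], [-1, 0.009, 0.001, -0.35, 0.006]])

```text
time_s: 7.4
position: [0.5443, -0.0662, 0.075]
tcp_rot: [[0.075, 0.997, -0.0], [0.997, -0.075, 0.0], [0.0, -0.0, -1.0]]
force: [-0.2, 0.3, -1.5]
opening: 0.269
grasp_force: 30.0
```

Emit:
step_arm(targets=[[-1, 0, 0, -0.02, 0], [-1, 0, 0, -0.035, 0], [-1, 0, 0, -0.05, 0], [-1, 0, 0, -0.065, 0], [-1, 0, 0, -0.065, 0]])

```text
time_s: 7.9
position: [0.5439, -0.0661, 0.0582]
tcp_rot: [[0.075, 0.997, -0.001], [0.997, -0.075, 0.0], [0.0, -0.001, -1.0]]
force: [-0.6, 0.3, -1.2]
opening: 0.265
grasp_force: 30.0
```

```bash
python3 - <<'E'
from ov import *
S=snap('scene','scene2');p=read_state()['position'];print(p)
f=frame((.5447,-.0665,.055),np.radians(85.7));b1=(282,175,66,50)
g=frame(p,np.radians(85.7));q=syr(g)
cv2.imwrite('pics/o4.png',np.hstack([draw('scene2',b1,6,[]),draw('scene2',b1,6,[(rect(f,.0495,.0575,-.0225,.0225,.027),Y)]+q[2:])]))
E
```

```text
[ 0.54408498 -0.06611551  0.05841705]
```

View pics/o4.png

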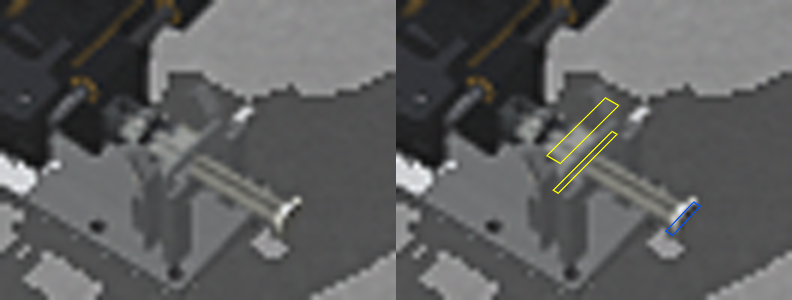

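The flange strip (215,130)–(175,170) lies between the front flare (200,100) and the rear flare (243,115), with no contact force. Lowering the last few millimetres.

Emit:
step_arm(targets=[[-1, 0, 0, -0.006, 0], [-1, 0, 0, -0.01, 0], [-1, 0, 0, -0.01, 0], [-1, 0, 0, -0.01, 0]])

```text
time_s: 8.35
position: [0.5444, -0.0662, 0.0563]
tcp_rot: [[0.075, 0.997, 0.0], [0.997, -0.075, -0.0], [-0.0, 0.0, -1.0]]
force: [0.6, 0.3, -0.1]
opening: 0.266
grasp_force: 30.0
```

Emit:
step_arm(targets=[[0.2, 0, 0, 0, 0], [0.2, 0, 0, 0, 0], [0.2, 0, 0, 0, 0], [0.2, 0, 0, 0, 0], [0.2, 0, 0, 0, 0], [0.2, 0, 0, 0, 0], [0.2, 0, 0, 0, 0]])

```text
time_s: 9.05
position: [0.5444, -0.0662, 0.0563]
tcp_rot: [[0.075, 0.997, 0.0], [0.997, -0.075, -0.0], [0.0, 0.0, -1.0]]
force: [0.4, 0.4, -0.6]
opening: 0.6
grasp_force: 0.0
```

Emit:
step_arm(targets=[[0.2, 0, 0, 0.1, 0], [0.2, 0, 0, 0.25, 0], [0.2, 0, 0, 0.4, 0], [0.2, 0, 0, 0.4, 0], [0.2, -0.04, -0.46, 0.4, 0], [0.2, -0.04, -0.46, 0.4, 0], [0.2, -0.04, -0.46, 0.4, 0], [0.2, -0.04, -0.46, 0.4, 0], [0.2, -0.04, -0.46, 0.4, 0]])

```text
time_s: 9.95
position: [0.5335, -0.1802, 0.1555]
tcp_rot: [[0.076, 0.997, -0.002], [0.997, -0.076, 0.002], [0.002, -0.002, -1.0]]
force: [-0.3, -0.1, -0.1]
opening: 0.596
grasp_force: 0.0
```

```bash
python3 - <<'E'
from ov import *
S=snap('scene','scene3');T=snap('top','top3');p=read_state()['position'];print(p)
f=frame((.5447,-.0665,.055),np.radians(85.7));b1=(262,168,66,50);b2=(296,172,66,50)
q=syr(f)
cv2.imwrite('pics/o5.png',np.vstack([np.hstack([draw('scene3',b1,6,[]),draw('scene3',b1,6,q)]),np.hstack([draw('top3',b2,6,[]),draw('top3',b2,6,q)])]))
print(proj(S,f((-.115,0,.049))),proj(T,f((-.115,0,.049))))
E
```

```text
[ 0.53379119 -0.17930542  0.15576613]
[267.31245675 165.41551257] [378.85417236 200.02780782]
```

View pics/o5.png

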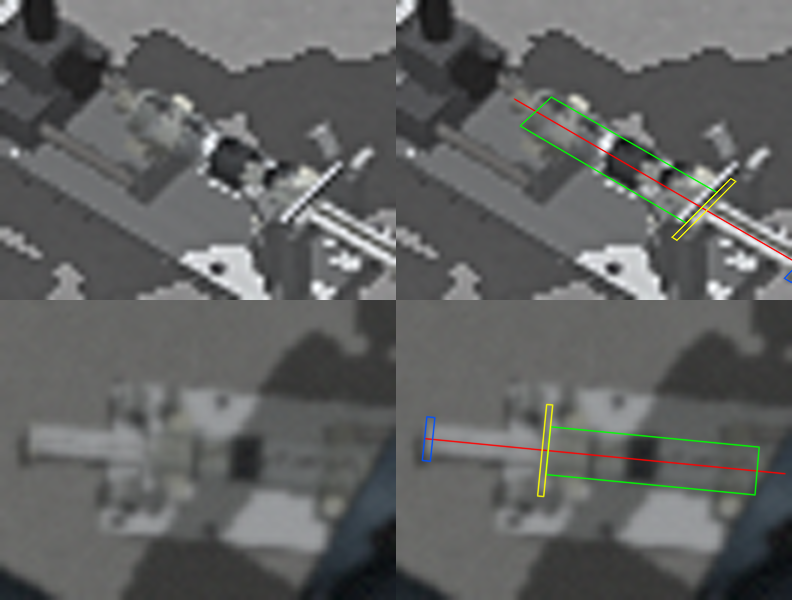

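The top and scene crops show the syringe lying in the stand: the rod axis at scene (350,235) and top (80,443) is on the prediction, and the flange is in the slot. Now gripping the knob.

Emit:
step_arm(targets=[[0.2, 0.003, 0, 0, 0], [0.2, 0.003, 0, -0.15, 0], [0.2, 0.003, 0, -0.22, 0], [0.2, 0.003, 0, -0.287, 0], [0.2, 0.003, 0, -0.287, 0], [-1, 0.003, 0, -0.287, 0], [-1, 0.003, 0, -0.287, 0], [-1, 0.003, 0, -0.287, 0], [-1, 0.003, 0, -0.287, 0], [-1, 0.003, 0, -0.287, 0], [-1, 0.003, 0, -0.287, 0], [-1, 0.003, 0, -0.287, 0], [-1, 0.003, 0, -0.287, 0], [-1, 0.003, 0, -0.287, 0], [-1, 0.003, 0, -0.287, 0]])

```text
time_s: 11.55
position: [0.5361, -0.1815, 0.085]
tcp_rot: [[0.075, 0.997, 0.002], [0.997, -0.075, -0.001], [-0.001, 0.002, -1.0]]
force: [4.2, 1.4, 2.4]
opening: 0.173
grasp_force: 30.0
```

Emit:
step_arm(targets=[[-1, 0.005, 0.016, 0, 0], [-1, 0.006, 0.032, 0, 0], [-1, 0.007, 0.048, 0, 0], [-1, 0.009, 0.064, 0, 0], [-1, 0.01, 0.08, 0, 0], [-1, 0.01, 0.08, 0, 0]])

```text
time_s: 12.15
position: [0.5376, -0.1611, 0.085]
tcp_rot: [[0.075, 0.997, 0.0], [0.997, -0.075, -0.001], [-0.001, 0.0, -1.0]]
force: [1.6, -1.7, 4.8]
opening: 0.172
grasp_force: 30.0
```

Emit:
step_arm(targets=[[-1, 0, 0.008, 0, 0], [-1, 0.001, 0.012, 0, 0], [-1, 0.001, 0.012, 0, 0]])

```text
time_s: 12.45
position: [0.5378, -0.1585, 0.085]
tcp_rot: [[0.075, 0.997, 0.0], [0.997, -0.075, -0.001], [-0.001, 0.0, -1.0]]
force: [1.2, -3.4, 6.0]
opening: 0.175
grasp_force: 30.0
```

Emit:
step_arm(targets=[[-1, 0, 0.004, 0, 0], [-1, 0.001, 0.008, 0, 0], [-1, 0.001, 0.008, 0, 0]])

```text
time_s: 12.75
position: [0.538, -0.1565, 0.085]
tcp_rot: [[0.075, 0.997, -0.0], [0.997, -0.075, -0.001], [-0.001, 0.0, -1.0]]
force: [-0.1, -2.9, 5.4]
opening: 0.173
grasp_force: 30.0
```

Emit:
step_arm(targets=[[-1, 0, 0.004, 0, 0], [-1, 0.001, 0.008, 0, 0], [-1, 0.001, 0.008, 0, 0]])

```text
time_s: 13.05
position: [0.5381, -0.1545, 0.085]
tcp_rot: [[0.075, 0.997, -0.0], [0.997, -0.075, -0.001], [-0.001, -0.0, -1.0]]
force: [0.6, -2.8, 6.8]
opening: 0.171
grasp_force: 30.0
```

Emit:
step_arm(targets=[[-1, 0, 0.004, 0, 0], [-1, 0.001, 0.008, 0, 0], [-1, 0.001, 0.008, 0, 0]])

```text
time_s: 13.35
position: [0.5383, -0.1526, 0.085]
tcp_rot: [[0.074, 0.997, -0.001], [0.997, -0.074, -0.001], [-0.001, -0.0, -1.0]]
force: [-0.3, -2.9, 6.7]
opening: 0.169
grasp_force: 30.0
```

Emit:
step_arm(targets=[[-1, 0, 0.004, 0, 0], [-1, 0, 0.006, 0, 0], [-1, 0, 0.006, 0, 0]])

```text
time_s: 13.65
position: [0.5384, -0.1518, 0.085]
tcp_rot: [[0.074, 0.997, -0.0], [0.997, -0.074, -0.002], [-0.002, -0.0, -1.0]]
force: [-0.4, -4.7, 5.6]
opening: 0.173
grasp_force: 30.0
```

Emit:
step_arm(targets=[[-1, 0, 0.004, 0, 0], [-1, 0, 0.006, 0, 0], [-1, 0, 0.006, 0, 0]])

```text
time_s: 13.95
position: [0.5384, -0.1517, 0.085]
tcp_rot: [[0.073, 0.997, -0.0], [0.997, -0.073, -0.005], [-0.005, 0.0, -1.0]]
force: [-1.4, -9.3, 4.8]
opening: 0.172
grasp_force: 30.0
```

Emit:
step_arm(targets=[[-1, 0, 0.004, 0, 0], [-1, 0, 0.006, 0, 0], [-1, 0, 0.006, 0, 0]])

```text
time_s: 14.25
position: [0.5384, -0.1516, 0.085]
tcp_rot: [[0.072, 0.997, -0.0], [0.997, -0.072, -0.007], [-0.007, 0.0, -1.0]]
force: [-2.6, -13.1, 4.8]
opening: 0.177
grasp_force: 30.0
```

The plug has stopped against rising force (13 N) after about 30 mm of travel, so it is home. Easing off, releasing, and going to the plunger.

Emit:
step_arm(targets=[[-1, 0, -0.008, 0, 0], [-1, 0, -0.008, 0, 0], [0.2, 0, -0.008, 0, 0], [0.2, 0, -0.008, 0, 0], [0.2, 0, -0.008, 0, 0], [0.2, 0, -0.008, 0, 0], [0.2, 0, -0.008, 0, 0], [0.2, 0, -0.008, 0, 0], [0.2, 0, -0.008, 0, 0], [0.2, 0, -0.008, 0.15, 0], [0.2, 0, -0.008, 0.28, 0], [0.2, 0, -0.008, 0.28, 0]])

```text
time_s: 15.45
position: [0.5415, -0.151, 0.1587]
tcp_rot: [[0.075, 0.997, 0.008], [0.997, -0.075, -0.004], [-0.004, 0.009, -1.0]]
force: [0.3, -0.8, 0.5]
opening: 0.603
grasp_force: 0.0
```

Emit:
step_arm(targets=[[0.2, 0.054, 0.735, 0, 0], [0.2, 0.054, 0.735, 0, 0], [0.2, 0.054, 0.735, 0, 0], [0.2, 0.054, 0.735, 0, 0], [0.2, 0.054, 0.735, 0, 0], [0.2, 0.054, 0.735, 0, 0], [0.2, 0.054, 0.735, 0, 0]])

```text
time_s: 16.15
position: [0.552, 0.0331, 0.1542]
tcp_rot: [[0.076, 0.997, -0.0], [0.997, -0.076, -0.0], [-0.0, -0.0, -1.0]]
force: [-0.1, -0.4, 0.6]
opening: 0.606
grasp_force: 0.0
```

```bash
python3 - <<'E'
from ov import *
S=snap('scene','scene4');T=snap('top','top4');p=read_state()['position'];print(p)
f=frame((.5451,-.0629,.055),np.radians(85.7));b1=(290,172,66,50);b2=(340,176,66,50)
q=syr(f)
cv2.imwrite('pics/o6.png',np.vstack([np.hstack([draw('scene4',b1,6,[]),draw('scene4',b1,6,q)]),np.hstack([draw('scene4',(250,150,66,50),6,[]),draw('top4',b2,6,q)])]))
print(((proj(S,f((.1096,0,0)))-[290,172])+.5)*6)
E
```

```text
[0.55212212 0.03261775 0.1543402 ]
[240.37518527 243.48271415]
```

View pics/o6.png

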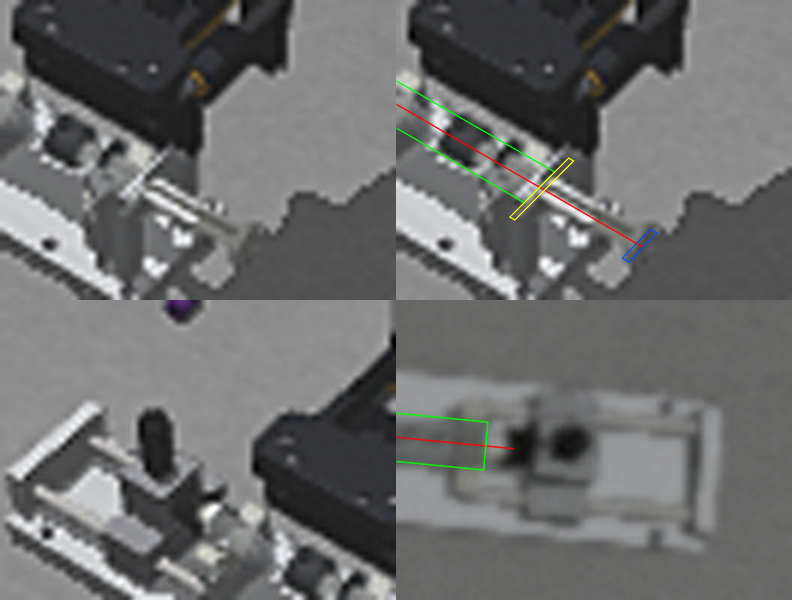

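The disc at scene crop (240,240) is within about 1 mm of the prediction (244,245). The cup covers the nozzle. Descending on the rod and gripping.

Emit:
step_arm(targets=[[0.2, 0, -0.004, -0.15, 0], [0.2, 0, -0.004, -0.3, 0], [0.2, 0, -0.004, -0.37, 0], [0.2, 0, -0.004, -0.404, 0], [0.2, 0, -0.004, -0.404, 0], [-1, 0, -0.004, -0.404, 0], [-1, 0, -0.004, -0.404, 0], [-1, 0, -0.004, -0.404, 0], [-1, 0, -0.004, -0.404, 0], [-1, 0, -0.004, -0.404, 0], [-1, 0, -0.004, -0.404, 0], [-1, 0, -0.004, -0.404, 0], [-1, 0, -0.004, -0.404, 0], [-1, 0, -0.004, -0.404, 0], [-1, 0, -0.004, -0.404, 0], [-1, 0, -0.004, -0.404, 0]])

```text
time_s: 17.85
position: [0.5519, 0.0332, 0.0536]
tcp_rot: [[0.075, 0.997, -0.0], [0.997, -0.075, 0.0], [0.0, -0.0, -1.0]]
force: [-2.1, 0.2, 2.7]
opening: 0.151
grasp_force: 30.0
```

Emit:
step_arm(targets=[[-1, 0, 0.008, 0, 0], [-1, 0, 0.016, 0, 0], [-1, 0.001, 0.024, 0, 0], [-1, 0.001, 0.032, 0, 0], [-1, 0.002, 0.04, 0, 0], [-1, 0.002, 0.04, 0, 0]])

```text
time_s: 18.45
position: [0.5526, 0.0429, 0.0536]
tcp_rot: [[0.075, 0.997, -0.0], [0.997, -0.075, -0.001], [-0.001, 0.0, -1.0]]
force: [-0.8, -4.7, 2.8]
opening: 0.148
grasp_force: 30.0
```

Emit:
step_arm(targets=[[-1, 0, 0.008, 0, 0], [-1, 0.001, 0.016, 0, 0], [-1, 0.002, 0.024, 0, 0], [-1, 0.002, 0.032, 0, 0], [-1, 0.003, 0.04, 0, 0], [-1, 0.003, 0.04, 0, 0]])

```text
time_s: 19.05
position: [0.5533, 0.0519, 0.0535]
tcp_rot: [[0.074, 0.997, -0.0], [0.997, -0.074, -0.002], [-0.002, -0.0, -1.0]]
force: [-3.1, -7.5, 1.7]
opening: 0.142
grasp_force: 30.0
```

```bash
python3 - <<'E'
from h import *
for i in range(4):
    s=read_state();print(s['position'].round(4),s['force'].round(2)); snap('scene',f'sc5')
E
```

```text
[0.5533 0.0519 0.0535] [-3.07 -7.54  1.74]
[0.5533 0.0519 0.0535] [-1.35 -7.27  1.87]
[0.5533 0.0519 0.0535] [-1.75 -7.66  1.55]
[0.5533 0.0519 0.0535] [-2.4  -7.83  1.99]
```

Emit:
step_arm(targets=[[-1, 0.001, 0.008, 0, 0], [-1, 0.002, 0.016, 0, 0], [-1, 0.003, 0.024, 0, 0], [-1, 0.004, 0.032, 0, 0], [-1, 0.005, 0.04, 0, 0], [-1, 0.005, 0.04, 0, 0], [-1, 0.005, 0.04, 0, 0]])

```text
time_s: 19.95
position: [0.554, 0.0609, 0.0533]
tcp_rot: [[0.074, 0.997, -0.002], [0.997, -0.074, -0.003], [-0.003, -0.002, -1.0]]
force: [-1.5, -11.9, 2.6]
opening: 0.147
grasp_force: 30.0
```

```bash
cat > m.py <<'E'
from ov import *
import sys
from scipy.ndimage import map_coordinates
n=sys.argv[1]
F=[]
for i in range(4):
    s=read_state();F.append(s['force']);c=snap('scene',n)
print(s['position'].round(4),np.mean(F,0).round(2))
f=frame((.5449,-.0637,.055),np.radians(85.7))
xs=np.arange(-.03,.05,.002)
for t in ('scene4',n):
    C=load(t);g=C['color'].mean(2)
    pr=np.mean([[map_coordinates(g,[[q[1]],[q[0]]],order=1)[0] for q in (proj(C,f((x,y,.0))) for x in xs)] for y in (-.005,-.0025,0,.0025,.005)],0)
    print(t,[(int(round(x*1e3)),int(v)) for x,v in zip(xs,pr)])
E
python3 m.py sc6
```

```text
[0.554  0.0608 0.0533] [ -2.66 -11.47   2.46]
scene4 [(-30, 129), (-28, 119), (-26, 110), (-24, 106), (-22, 105), (-20, 107), (-18, 122), (-16, 146), (-14, 166), (-12, 185), (-10, 191), (-8, 173), (-6, 121), (-4, 70), (-2, 54), (0, 57), (2, 64), (4, 66), (6, 64), (8, 62), (10, 59), (12, 66), (14, 91), (16, 120), (18, 135), (20, 136), (22, 141), (24, 121), (26, 87), (28, 79), (30, 101), (32, 120), (34, 127), (36, 128), (38, 131), (40, 132), (42, 129), (44, 131), (46, 161), (48, 202)]
sc6 [(-30, 130), (-28, 119), (-26, 110), (-24, 106), (-22, 106), (-20, 107), (-18, 118), (-16, 133), (-14, 159), (-12, 182), (-10, 187), (-8, 189), (-6, 198), (-4, 197), (-2, 186), (0, 189), (2, 199), (4, 203), (6, 202), (8, 198), (10, 188), (12, 187), (14, 195), (16, 204), (18, 207), (20, 182), (22, 121), (24, 91), (26, 80), (28, 79), (30, 85), (32, 78), (34, 66), (36, 61), (38, 62), (40, 73), (42, 82), (44, 74), (46, 56), (48, 52)]
```

Force (spring minus rubbing), TCP travel and image edge all agree on a draw of about 27.6 mm. About 4.7 mm to go.

Emit:
step_arm(targets=[[-1, 0, 0.008, 0, 0], [-1, 0.001, 0.016, 0, 0], [-1, 0.001, 0.021, 0, 0], [-1, 0.001, 0.021, 0, 0], [-1, 0.001, 0.021, 0, 0], [-1, 0.001, 0.021, 0, 0]])

```text
time_s: 20.75
position: [0.5543, 0.0654, 0.0533]
tcp_rot: [[0.073, 0.997, -0.002], [0.997, -0.073, -0.004], [-0.004, -0.002, -1.0]]
force: [-2.2, -15.0, 1.8]
opening: 0.142
grasp_force: 30.0
```

```bash
python3 m.py sc7; python3 - <<'E'
from ov import *
a=draw('scene4',(270,160,66,50),6,[]);b=draw('sc7',(270,160,66,50),6,[]);cv2.imwrite('pics/o7.png',np.hstack([a,b]))
E
```

```text
[0.5543 0.0654 0.0533] [ -2.89 -14.12   1.92]
scene4 [(-30, 129), (-28, 119), (-26, 110), (-24, 106), (-22, 105), (-20, 107), (-18, 122), (-16, 146), (-14, 166), (-12, 185), (-10, 191), (-8, 173), (-6, 121), (-4, 70), (-2, 54), (0, 57), (2, 64), (4, 66), (6, 64), (8, 62), (10, 59), (12, 66), (14, 91), (16, 120), (18, 135), (20, 136), (22, 141), (24, 121), (26, 87), (28, 79), (30, 101), (32, 120), (34, 127), (36, 128), (38, 131), (40, 132), (42, 129), (44, 131), (46, 161), (48, 202)]
sc7 [(-30, 129), (-28, 118), (-26, 110), (-24, 106), (-22, 106), (-20, 107), (-18, 117), (-16, 132), (-14, 159), (-12, 182), (-10, 187), (-8, 189), (-6, 198), (-4, 197), (-2, 187), (0, 189), (2, 199), (4, 203), (6, 201), (8, 197), (10, 187), (12, 186), (14, 193), (16, 201), (18, 204), (20, 203), (22, 197), (24, 153), (26, 93), (28, 74), (30, 81), (32, 77), (34, 69), (36, 64), (38, 63), (40, 62), (42, 63), (44, 71), (46, 88), (48, 93)]
```

View pics/o7.png

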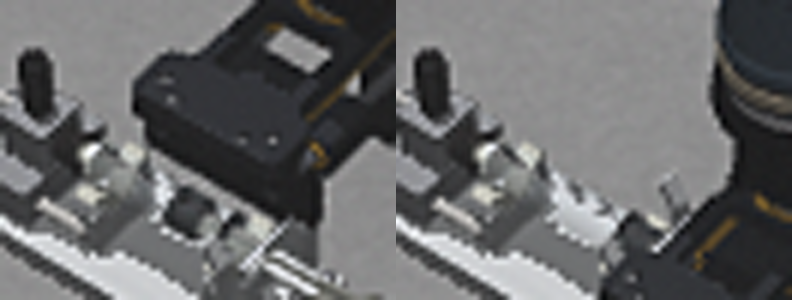

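The final crop shows the plug still seated on the nozzle at (490,150) and the piston front at the ring at (620,240). TCP travel is 32.2 mm and the pull is about 14–15 N, both steady. Handing in.

```bash
python3 -c "
from rig import *
s=read_state();print(s['position'],s['force'],s['grasp_force']);print(hand_in())"
```

```text
[0.55429882 0.06538609 0.05331626] [ -2.84679165 -14.2800834    2.57622367] 30.000681281089783
the job is handed in; nothing more can be done
None
```

I set up the vacuum leak check and handed it in: the syringe is in the stand, the plug is pressed home on the nozzle, and the gripper holds the plunger at about 32 mm of draw against the 32.4 mm full line. No verdict came back with the hand-in.

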